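# Turn the upside-down trivet over at the turning fence

## Task

One of the two tile trivets on the hob was put down with its cork side up. Push that one up the ribs of the wooden fence behind it until it stands leaning steeply against the fence, then tip it back towards the robot so that it lies flat in front of the fence with its white glazed side up. Leave the other trivet, which already lies right, where it is.

Things in the scene. Friction and masses are not known exactly. Their poses are not given: they have to be found in the camera images.
- trivet_turn: The trivet to turn: square tile 110 x 110 x 12 mm, 0.22 kg, white glazed ceramic with a 4 mm cork sheet on one face. Starts flat on the hob, cork up, 5 to 22 mm in front of one of the fence's two bays (which one varies), sides nearly parallel to the fence. Origin at the tile's centre; z axis points out of the CORK face (up at the start).
- trivet_other: The bystander: the same kind of trivet, already lying white glazed side up in front of the other bay. Origin at its centre; z axis points out of its white face (up). Both lie on the black hob plate, whose top is 5 mm above the worktop (z = 0.005). Cabinets and hood above: keep the hand low when reaching over the fence.
- fence: Fixed wooden fence, 248 wide (y), 82 deep (x), 97 mm high. Origin on the hob, mid-width, where its ramps begin; x points away from the robot, y left along it. Four 14 mm ribs at y = -117, -33, 33, 117 mm form two bays centred at y = -75 and 75, 70 mm clear and open behind but for a bar 12 mm high. Rib front: concave ramp through (x, z) = (0,0), (28,28), (43,56), (50,97) mm; back legs to x = 68.
- fence_lip (a point): Point at mid-width of the fence, x = 55, z = 95 mm in its frame: the line through it along the fence's y is where a trivet's upper edge comes to lie when its near edge is pushed to the ramps' beginning (x about 0; a few N). It then leans at about 60 degrees and stays when let go; pulled by the upper edge from behind, past upright, it falls over towards the robot.

How it is judged (in metres and radians):
On the way:
1. the trivet with its cork side up leans against the fence, tilted more than 40 degrees (angle between trivet_turn's own z axis and vertical between 0.7 and 1.5 rad and contact force between trivet_turn and fence above 0.1 N), for 0.2 s.
At the end, for the whole second after the job is handed in: The turned trivet lies flat (within 10 degrees) and still on the surface with its white side up and cork side down, its centre in front of the fence and within 200 mm of it; the other trivet lies within 25 mm of where it was, white side up (angle between trivet_turn's own z axis and vertical above 2.97 rad and height (world z) of trivet_turn below 0.02 m and x of trivet_turn in the frame of fence between -0.2 and 0 m and linear speed of trivet_turn below 0.02 m/s and distance of trivet_other from where it was at the start of the episode below 0.025 m and angle between trivet_other's own z axis and vertical below 0.17 rad); the robot touches nothing.
It fails at once if the other trivet is pushed more than 40 mm away or tipped up (distance of trivet_other from where it was at the start of the episode above 0.04 m or angle between trivet_other's own z axis and vertical above 0.6 rad).
It also fails if it takes over 45 s, if anything falls off the work surface, if the arm or the gripper's body presses on something with over 40 N, if the wrist force passes 120 N, or if a joint passes its speed limit or range.

## Robot

A 6-joint arm with a two-finger parallel gripper is mounted at the origin on a cart in front of the work surface, level with it; the furniture and walls round the work are solid. World frame = base frame: x ahead of the robot, y to its left, z up, the work surface at z = 0. Lengths are in mm, angles in rad, forces in N, time in s.
With the tool pointing down it reaches from about 400 to 925 mm from the base axis. Payload 12.5 kg.
Tool frame: the origin (TCP) lies on the mounting face of the last link; the fingertips stand 190 mm ahead of it and the grasp point (between the pads) lies 171 mm ahead of it; z points along the fingers, y is the line along which they close (so a half turn about z gives the same grasp; the last joint's range is limited). The gripper opens to 95 mm and grips with 3 to 60 N. Pads are 20 mm wide; open, the fingers measure 119 mm over their backs; the gripper's body (75 mm by 180 mm) begins 59 mm behind the grasp point.
Start: joints at [-1.322, 0.491, 1.559, -0, 1.092, -0.106], TCP at [217.146, -586.065, 404.761] pointing down, gripper open.
Joint ranges: [-3.1, 3.1], [-0.84, 2.19], [0.05, 2.79], [-1.13, 4.28], [0.06, 2.93], [-2.69, 2.69]. Speed limits (rad/s): [2.22, 2.22, 2.79, 3.14, 3.14, 3.14].

## Interface

Orientations are given as [roll, pitch, yaw] about the fixed x, y, z axes, in that order (R = Rz(yaw) Ry(pitch) Rx(roll)).
In Python, from cell import * gives the robot as it stands.
- The arm moves only by the tool arm_command, never from a script. Its argument "rows" is a list that holds one entry, the list of rows, each a list of 7 numbers: the shift along the tool's x, y, z normalised to -1 to 1, where 1 is 0.15 m, then the turn, a rotation vector about the tool's x, y, z normalised to -1 to 1, where 1 is 360 degrees, then the opening, from -1 (shut) to 1 (fully open). A call has 1 to 10 rows; each row is the pose to reach, as a shift and turn from the pose commanded when the call began, along the tool's axes at that moment, turning the shorter way round; what a row does not reach only later rows make up. A row lasts 1/12 s, in which the tool goes at most 41.7 mm and 7.16 degrees, less where a joint would pass 70% of its speed; a pose out of reach is approached as far as the arm can. A call with a number of a shift or a turn outside -1 to 1 is refused whole. A call with a gripper value outside its range is refused whole. The fingers move at their own pace and stop on an object; the grip force is fixed at half the most. Time passes only in rows, so rows that repeat a pose let the fingers close. It gives the time, the measured TCP pose, the force, the opening and the grip force at its end, in the units of the state.
- state(): the state, without advancing time (a new reading comes with each control period).
- read_camera(name): name is "scene" or "top"; returns (picture, depth): 400x640x3 uint8, red, green, blue; 400x640 float32, mm along the optical axis (not along the pixel's ray), 0 where there is no reading.
- get_calibration(name): a dict with "camera_matrix" (3x3 intrinsics, pixels), "D" ([k1, k2, p1, p2, k3] as OpenCV has them; the pictures are not rectified), "position" and "orientation" of the camera in the world. Camera axes: x right, y up, looking along -z (the intrinsics and any distortion apply to the point x, -y, -z); pixel columns grow to the right and rows downward; lengths in mm; the calibration is good to about 2 mm. A picture is of the moment at which its call begins. get_calibration takes no time and is no camera call.
- job_done(): hands the job in; it is judged then, once.
The state is a dict: "t": time; "joints": joint angles; "qvel": joint speeds; "tau": joint torques, N m; "eef_pos": TCP position; "tcp_rot": TCP orientation; "ft_force": force on the tool from outside, world axes, zero at the start; "moment": the same for the moment, N m; "opening": opening from 0.0 (shut) to 1.0 (fully open); "grip_force": force on a finger pad.
Only numpy, scipy, OpenCV 4.12 (cv2) and the standard library are available. Lean on these libraries where they do the work, as an engineer would, in place of code of your own. Each camera call takes 0.05 s, during which the arm holds its last target. There are 200 camera calls.

## Working session

There is one attempt and no reset: what is moved stays moved. The work goes in short steps, Python scripts to look and compute and a tool call to move; the robot and the scene stay as the last step left them, time stands still between calls to the robot, and variables do not carry over. Pictures are saved under pics/ and viewed, at most 10 in all, crops included, and the job is handed in when it is done.

Besides the shell and the picture viewer there is one more tool, called after "Request:" as name([rows], argument=value, ...), one row to a line, values as JSON. arm_command: Moves the arm, as the interface text tells. Its arguments: {"type":"object","properties":{"rows":{"type":"array","items":{"type":"array","items":{"type":"array","items":{"type":"number","minimum":-1,"maximum":1}}}}},"required":["rows"]}

```bash
mkdir -p pics; ls
python3 - <<'E'
from cell import *
import cv2,numpy as np
print(state())
for n in("scene","top"):
    p,d=read_camera(n); cv2.imwrite(f"pics/{n}0.png",p[:,:,::-1]); np.savez(f"{n}0.npz",p=p,d=d); print(n,get_calibration(n))
E
```

```text
pics
{'t': 0.0, 'joints': array([-1.32161177e+00,  4.91566062e-01,  1.55943934e+00, -1.28977039e-05,
        1.09168213e+00, -1.05614442e-01]), 'qvel': array([-0.00016779,  0.00295251, -0.00041068, -0.00028511, -0.00014508,
       -0.00082107]), 'tau': array([-2.21172428e-03, -6.12647724e+01, -2.58183932e+01,  6.91267918e-02,
        4.81956953e-02, -8.58662747e-05]), 'eef_pos': array([ 217.13139584, -586.04177264,  404.16107029]), 'tcp_rot': array([-3.14050266e+00, -1.04045736e-04,  3.54804892e-01]), 'ft_force': array([ 0.44626357,  0.30213309, -0.60196039]), 'moment': array([-0.05337251,  0.00062984, -0.01035575]), 'grip_force': 0.0, 'opening': 1.003912778726448}
scene {'camera_matrix': array([[449.87467014,   0.        , 307.24020409],
       [  0.        , 449.87467014, 199.09093109],
       [  0.        ,   0.        ,   1.        ]]), 'D': array([-0.02728098,  0.        ,  0.        ,  0.        ,  0.        ]), 'position': array([163.4227572 , 827.00977037, 480.97577543]), 'orientation': array([ 1.06510756,  0.01357557, -2.57836009])}
top {'camera_matrix': array([[510.85969044,   0.        , 319.89421942],
       [  0.        , 510.85969044, 196.26914506],
       [  0.        ,   0.        ,   1.        ]]), 'D': array([-0.05752076,  0.        ,  0.        ,  0.        ,  0.        ]), 'position': array([412.09412194, 177.14061812, 944.34439827]), 'orientation': array([ 0.1702329 ,  0.01699256, -1.56717692])}
```

View pics/top0.png

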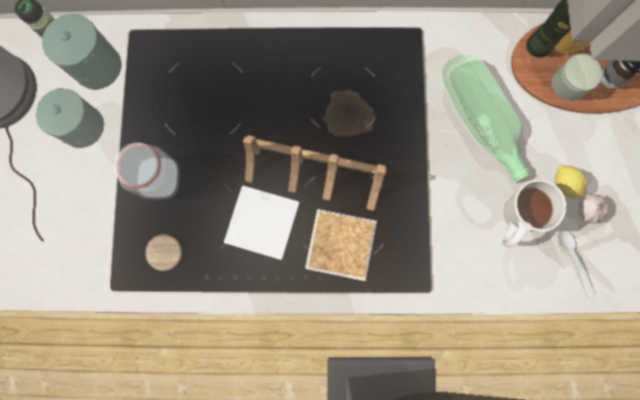

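View pics/scene0.png

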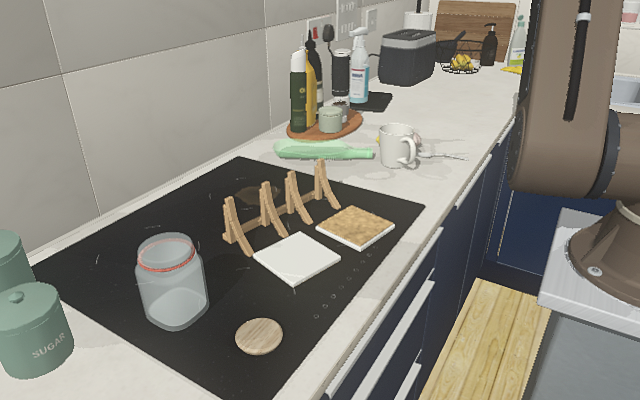

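The top view shows the cork-up trivet at about (342,244), in front of the right bay, and the white one at (261,222). The rib feet run from (250,180) to (373,208), so the fence is yawed by about -13°.

```bash
cat > h.py <<'E'
import cv2,numpy as np
from scipy.spatial.transform import Rotation as R
from cell import *
def ray(n,px):
    c=get_calibration(n); u=cv2.undistortPoints(np.array(px,float).reshape(-1,1,2),c["camera_matrix"],c["D"])[:,0]
    v=np.c_[u[:,0],-u[:,1],-np.ones(len(u))]@R.from_euler("xyz",c["orientation"]).as_matrix().T
    return np.array(c["position"]),v
def onz(n,px,z):
    o,v=ray(n,px); return o+v*((z-o[2])/v[:,2])[:,None]
def cloud(n,d,mask):
    r,c=np.nonzero(mask&(d>0)); o,v=ray(n,np.c_[c,r]); return o+v*d[r,c][:,None]
def quad(mask):
    cs,_=cv2.findContours(mask.astype(np.uint8),cv2.RETR_EXTERNAL,cv2.CHAIN_APPROX_NONE)
    c=max(cs,key=cv2.contourArea); return cv2.boxPoints(cv2.minAreaRect(c)),cv2.contourArea(c),c
E
python3 - <<'E'
from h import *
f=np.load("top0.npz");p,d=f["p"],f["d"]
roi=np.zeros(d.shape,bool);roi[170:288,200:400]=1
hsv=cv2.cvtColor(p,cv2.COLOR_RGB2HSV)
bright=(hsv[...,2]>150)
for nm,x0,x1,y0 in(("white",215,302,184),("cork",303,385,209)):
    m=bright.copy(); r=np.zeros_like(roi);r[y0:288,x0:x1]=1
    q,a,c=quad(m&r); w=onz("top",q,17); print(nm,a,w.round(1).tolist(),"c",w.mean(0).round(1),"sides",np.linalg.norm(np.diff(w[[0,1,2,3,0]],axis=0),axis=1).round(1),"ang",np.degrees(np.arctan2(*(w[1]-w[0])[[1,0]])).round(1))
    cl=cloud("top",d,m&r);print("z med",np.median(cl[:,2]))
# fence: points from depth with z>15
r=np.zeros_like(roi);r[125:215,235:392]=1
cl=cloud("top",d,r); k=cl[:,2]>85; t=cl[k]
print(len(t),t[:,2].max()); 
lab=np.round(t[np.argsort(-t[:,1])],0)
# cluster rib tops by y
ys=np.sort(t[:,1])[::-1]; br=np.where(np.diff(np.sort(t[:,1]))>12)[0]
s=t[np.argsort(t[:,1])]
for g in np.split(s,br+1): print(len(g),g.mean(0).round(1),g.min(0).round(1),g.max(0).round(1))
print("feet z0=5",onz("top",[(250,181),(293,191),(329,199),(372,209)],5).round(1).tolist())
print(onz("scene",[(252,254),(281,236),(308,224),(338,207)],5).round(1).tolist())
big=cv2.resize(p[120:290,200:400],None,fx=4,fy=3.5,interpolation=cv2.INTER_CUBIC);cv2.imwrite("pics/crop.png",cv2.resize(p[125:275,205:405],(800,600),interpolation=cv2.INTER_CUBIC)[:,:,::-1])
E
```

```text
white 3584.5 [[486.0, 370.0, 17.0], [595.4, 340.4, 17.0], [562.1, 231.5, 17.0], [454.3, 262.8, 17.0]] c [524.4 301.2  17. ] sides [113.3 113.8 112.3 111.8] ang -15.2
z med 17.409914749915174
cork 3604.5 [[439.1, 220.8, 17.0], [548.7, 199.6, 17.0], [526.6, 89.6, 17.0], [417.9, 112.7, 17.0]] c [483.1 155.7  17. ] sides [111.6 112.2 111.1 110.2] ang -10.9
z med 17.087249084631935
351 106.14311413822065
86 [600.3  89.7  97.2] [593.2  82.1  85. ] [612.7  97.3 105.4]
83 [619.3 171.3  97.4] [612.6 163.   85.3] [632.1 178.5 104.8]
91 [634.8 234.7  96.5] [626.7 227.1  85. ] [648.4 242.4 104.9]
91 [653.5 314.8  97. ] [645.9 307.3  85. ] [666.6 323.7 106.1]
feet z0=5 [[602.6, 325.4, 5.0], [583.5, 244.1, 5.0], [568.4, 176.7, 5.0], [549.6, 96.9, 5.0]]
[[604.4, 326.6, 5.0], [593.3, 252.0, 5.0], [572.1, 189.1, 5.0], [553.6, 99.4, 5.0]]
```

View pics/crop.png

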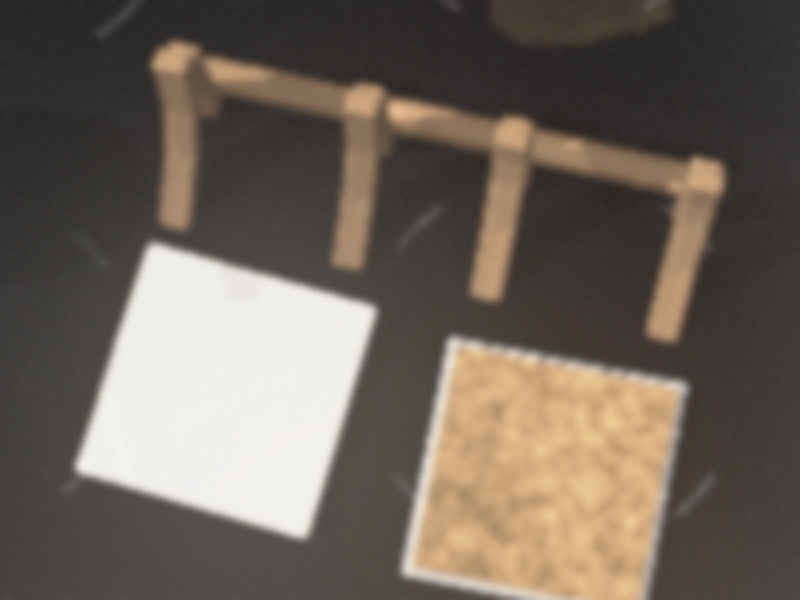

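The crop confirms the layout: the cork tile's far edge lies about 19 mm short of the ramps, and the fence yaw is -13.3°. I put the fence origin at about (573,214). Next I align the tool with the fence axes and move over in steps.

Request:
arm_command([
  [[1,-1,0,0,0,0.0933,0.26],[1,-1,0,0,0,0.0933,0.26],[1,-1,0,0,0,0.0933,0.26],[1,-1,0,0,0,0.0933,0.26],[1,-1,0,0,0,0.0933,0.26],[1,-1,0,0,0,0.0933,0.26]],
])

```text
t: 0.6
eef_pos: [307.0, -388.5, 404.7]
tcp_rot: [-3.14, 0.001, -0.235]
ft_force: [-0.2, -1.4, 0.5]
opening: 0.655
grip_force: 0.0
```

Request:
arm_command([
  [[0.4,-1,0,0,0,0,0.26],[0.4,-1,0,0,0,0,0.26],[0.4,-1,0,0,0,0,0.26],[0.4,-1,0,0,0,0,0.26]],
])

```text
t: 0.93
eef_pos: [399.2, -259.3, 404.7]
tcp_rot: [-3.142, 0.0, -0.231]
ft_force: [0.1, -0.6, 0.3]
opening: 0.63
grip_force: 0.0
```

Request:
arm_command([
  [[0.2,-1,0.3,0,0,0,0.26],[0.2,-1,0.3,0,0,0,0.26],[0.2,-1,0.3,0,0,0,0.26],[0.2,-1,0.3,0,0,0,0.26]],
])

```text
t: 1.27
eef_pos: [462.6, -119.7, 359.0]
tcp_rot: [-3.141, 0.0, -0.231]
ft_force: [-0.3, 0.4, -0.2]
opening: 0.624
grip_force: 0.0
```

Request:
arm_command([
  [[-0.3,-1,0.3,0,0,0,0.26],[-0.3,-1,0.3,0,0,0,0.26],[-0.3,-1,0.3,0,0,0,0.26],[-0.3,-1,0.3,0,0,0,0.26]],
])

```text
t: 1.6
eef_pos: [452.2, 36.3, 314.0]
tcp_rot: [3.141, 0.0, -0.231]
ft_force: [1.3, 0.7, 0.3]
opening: 0.632
grip_force: 0.0
```

Request:
arm_command([
  [[-0.58,-0.82,0.45,0,0,0,0.26],[-0.58,-0.82,0.45,0,0,0,0.26],[-0.58,-0.82,0.45,0,0,0,0.26],[-0.58,-0.82,0.45,0,0,0,0.26],[-0.58,-0.82,0.45,0,0,0,0.26],[-0.58,-0.82,0.45,0,0,0,0.26]],
])

```text
t: 2.1
eef_pos: [395.7, 175.4, 246.4]
tcp_rot: [3.141, 0.002, -0.227]
ft_force: [0.6, -0.5, -0.0]
opening: 0.633
grip_force: 0.0
```

Request:
arm_command([
  [[0,0,0.16,0,0,0,0.26],[0,0,0.28,0,0,0,0.26],[0,0,0.32,0,0,0,0.26],[0,0,0.325,0,0,0,0.26],[0,0,0.325,0,0,0,0.26],[0,0,0.325,0,0,0,0.26]],
])

```text
t: 2.6
eef_pos: [396.7, 173.6, 199.3]
tcp_rot: [-3.141, -0.001, -0.232]
ft_force: [-0.4, -0.2, 0.2]
opening: 0.628
grip_force: 0.0
```

Run:
```python
from h import *
s=state();print(s["eef_pos"],s["tcp_rot"],s["ft_force"],s["opening"])
p,d=read_camera("scene");cv2.imwrite("pics/s1.png",cv2.resize(p[130:330,200:500],(800,533))[:,:,::-1])
```

```text
[396.699987   173.60602296 199.25627595] [-3.1411609e+00 -1.0452631e-03 -2.3223128e-01] [-0.35862452 -0.20678816  0.21234755] 0.6284487642278499
```

View pics/s1.png

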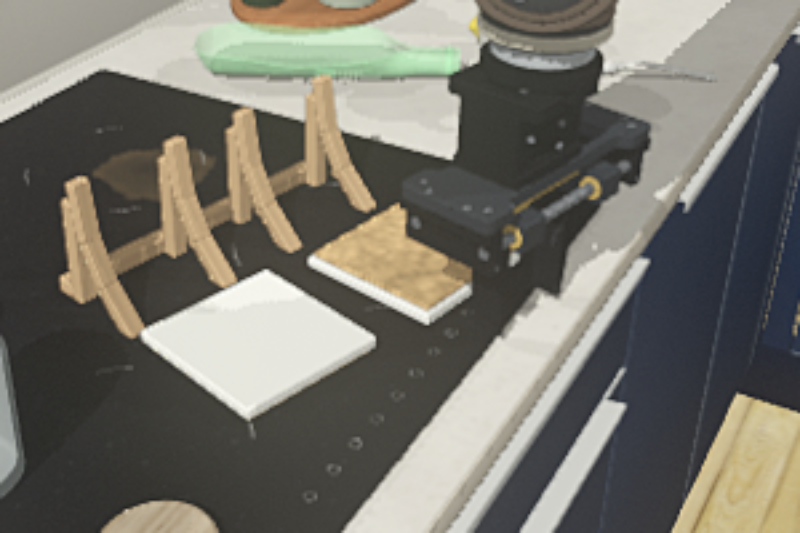

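The fingers stand clear in front of the tile's near edge, at about (480,290) in the crop. I push along the fence's +x axis.

Request:
arm_command([
  [[0.06,-0.01,0.012,0,0,0,0.26],[0.12,-0.01,0.012,0,0,0,0.26],[0.16,-0.01,0.012,0,0,0,0.26],[0.2,-0.01,0.012,0,0,0,0.26],[0.24,-0.01,0.012,0,0,0,0.26],[0.28,-0.01,0.012,0,0,0,0.26],[0.32,-0.01,0.012,0,0,0,0.26],[0.36,-0.01,0.012,0,0,0,0.26],[0.4,-0.01,0.012,0,0,0,0.26],[0.44,-0.01,0.012,0,0,0,0.26]],
])

```text
t: 3.48
eef_pos: [461.3, 160.2, 196.6]
tcp_rot: [3.141, 0.0, -0.231]
ft_force: [-1.8, 0.5, -0.8]
opening: 0.627
grip_force: 1.0
```

Request:
arm_command([
  [[0.04,0,0,0,0,0,0.26],[0.08,0,0,0,0,0,0.26],[0.11,0,0,0,0,0,0.26],[0.14,0,0,0,0,0,0.26],[0.17,0,0,0,0,0,0.26],[0.2,0,0,0,0,0,0.26],[0.23,0,0,0,0,0,0.26],[0.26,0,0,0,0,0,0.26],[0.29,0,0,0,0,0,0.26],[0.29,0,0,0,0,0,0.26]],
])

```text
t: 4.32
eef_pos: [504.0, 150.2, 196.7]
tcp_rot: [-3.141, -0.001, -0.232]
ft_force: [-1.0, -0.1, -0.4]
opening: 0.631
grip_force: 0.2
```

Run:
```python
from h import *
s=state();print(s["eef_pos"],s["tcp_rot"],s["ft_force"],s["opening"])
p,d=read_camera("scene");cv2.imwrite("pics/s2.png",cv2.resize(p[130:330,200:500],(800,533))[:,:,::-1])
```

```text
[504.02918482 150.21093271 196.70663359] [-3.14130890e+00 -1.08459806e-03 -2.31635119e-01] [-1.02626878 -0.12063322 -0.40399531] 0.6313385604219648
```

View pics/s2.png

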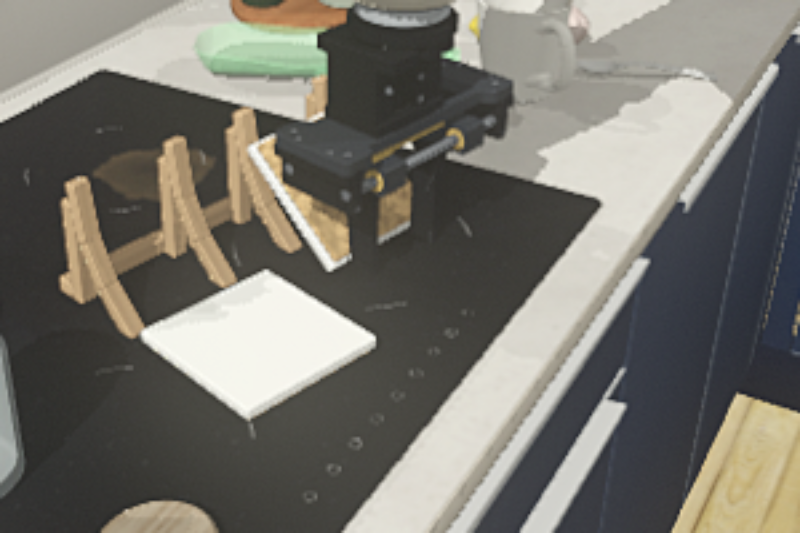

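The tile is climbing the ribs, with its upper edge near (250,145) in the crop. I go on pushing gently, with about 32 mm left.

Request:
arm_command([
  [[0.03,0,0,0,0,0,0.26],[0.06,0,0,0,0,0,0.26],[0.09,0,0,0,0,0,0.26],[0.115,0,0,0,0,0,0.26],[0.135,0,0,0,0,0,0.26],[0.15,0,0,0,0,0,0.26],[0.165,0,0,0,0,0,0.26],[0.18,0,0,0,0,0,0.26],[0.18,0,0,0,0,0,0.26]],
])

```text
t: 5.12
eef_pos: [529.8, 144.1, 196.7]
tcp_rot: [-3.142, -0.001, -0.232]
ft_force: [-0.7, 0.3, -0.8]
opening: 0.63
grip_force: 0.4
```

Request:
arm_command([
  [[0.01,0,0,0,0,0,0.26],[0.02,0,0,0,0,0,0.26],[0.03,0,0,0,0,0,0.26],[0.03,0,0,0,0,0,0.26],[0.03,0,0,0,0,0,0.26]],
])

```text
t: 5.53
eef_pos: [533.9, 143.1, 196.7]
tcp_rot: [-3.142, -0.0, -0.231]
ft_force: [-0.6, 0.3, -1.2]
opening: 0.629
grip_force: 0.2
```

Run:
```python
from h import *
s=state();print(s["eef_pos"],s["tcp_rot"],s["ft_force"],s["opening"])
p,d=read_camera("scene");cv2.imwrite("pics/s3.png",cv2.resize(p[130:330,200:500],(800,533))[:,:,::-1])
```

```text
[533.94238403 143.14109836 196.68801282] [-3.14154070e+00 -4.18412286e-04 -2.31492372e-01] [-0.60798398  0.29268055 -1.16235918] 0.6290245447115926
```

View pics/s3.png

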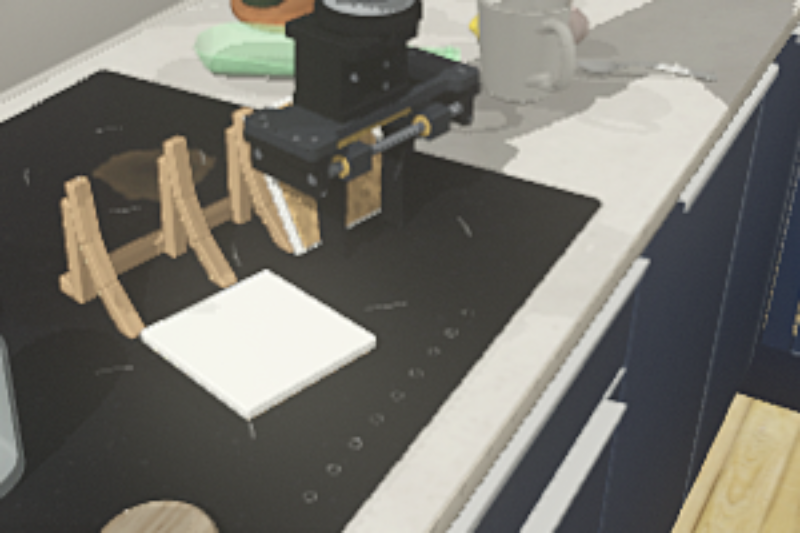

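The near edge is now at the ramps' beginning, near (300,250) in the crop. I nudge it 3 mm more and back off.

Request:
arm_command([
  [[0.01,0,0,0,0,0,0.26],[0.02,0,0,0,0,0,0.26],[0.02,0,0,0,0,0,0.26],[0.02,0,0,0,0,0,0.26]],
])

```text
t: 5.92
eef_pos: [536.9, 142.4, 196.7]
tcp_rot: [-3.142, -0.0, -0.231]
ft_force: [-1.0, -0.1, -0.2]
opening: 0.632
grip_force: 0.3
```

Request:
arm_command([
  [[-0.02,0,0,0,0,0,0.26],[-0.06,0,0,0,0,0,0.26],[-0.15,0,0,0,0,0,0.26],[-0.3,0,0,0,0,0,0],[-0.5,0,0,0,0,0,-1],[-0.6,0,0,0,0,0,-1],[-0.6,0,-0.3,0,0,0,-1],[-0.6,0,-0.6,0,0,0,-1],[-0.6,0,-0.9,0,0,0,-1],[-0.6,0,-0.9,0,0,0,-1]],
])

```text
t: 6.75
eef_pos: [448.9, 163.4, 336.9]
tcp_rot: [-3.139, -0.007, -0.231]
ft_force: [-0.2, -0.1, 0.5]
opening: 0.193
grip_force: 0.0
```

Run:
```python
from h import *
s=state();print(s["t"],s["eef_pos"],s["tcp_rot"],s["ft_force"],s["opening"])
p,d=read_camera("top");cv2.imwrite("pics/t4.png",cv2.resize(p[125:275,205:405],(800,600))[:,:,::-1])
r=np.zeros(d.shape,bool);r[125:215,305:392]=1
cl=cloud("top",d,r);ex=np.array([.9725,-.2328]);ey=np.array([.2328,.9725]);q=(cl[:,:2]-[573,214])
F=np.c_[q@ex,q@ey,cl[:,2]-5]; k=(abs(F[:,1]+77)<25)&(F[:,2]>8)
for z in range(8,110,10):
    m=k&(F[:,2]>=z)&(F[:,2]<z+10); print(z,m.sum(),np.median(F[m],0).round(1) if m.any() else "")
```

```text
6.75 [448.94296177 163.44719393 336.93962313] [-3.13852131 -0.00673059 -0.23096521] [-0.16815772 -0.12403241  0.53477949] 0.19345794157004512
8 173 [ 77.4 -74.   12.1]
18 50 [ -0.7 -63.5  23.8]
28 80 [  4.3 -70.3  34. ]
38 120 [  9.7 -77.3  43.4]
48 112 [ 15.3 -77.8  53.3]
58 109 [ 20.3 -75.4  62.9]
68 137 [ 26.  -78.1  72.5]
78 118 [ 31.5 -76.2  83.5]
88 183 [ 38.  -78.5  95. ]
98 159 [ 44.8 -75.8  99.4]
108 0
```

View pics/t4.png

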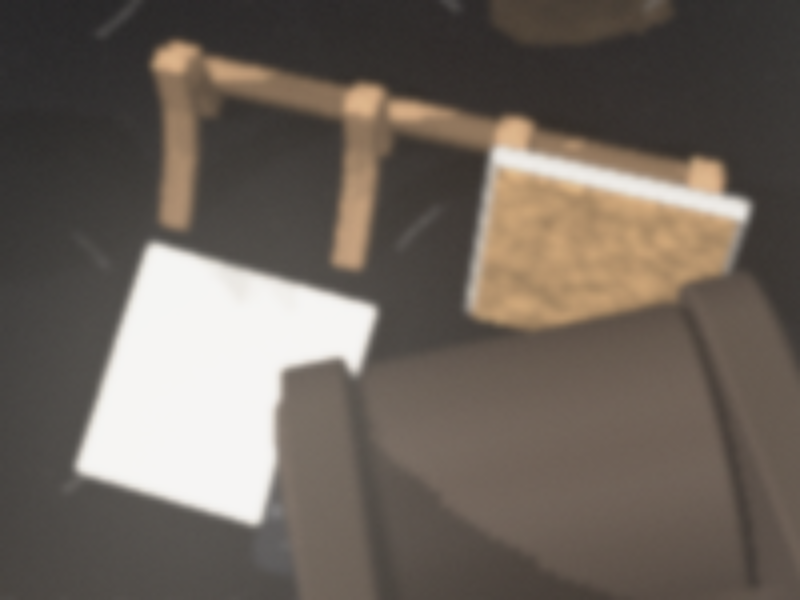

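The tile leans at about 61°, its upper edge along (500,155)–(745,205) in the crop. In the fence frame the glazed upper edge is at about x=50, z=96. I now reach over the fence, keeping the hand low.

Request:
arm_command([
  [[0.25,0,0,0,0,0,-0.58],[0.5,-0.01,0,0,0,0,-0.58],[0.75,-0.02,0,0,0,0,-0.58],[0.75,-0.02,0,0,0,0,-0.58],[0.75,-0.02,0,0,0,0,-0.58]],
])

```text
t: 7.22
eef_pos: [559.9, 139.8, 330.3]
tcp_rot: [3.141, 0.001, -0.233]
ft_force: [-0.3, 0.5, -0.0]
opening: 0.209
grip_force: 0.0
```

Request:
arm_command([
  [[0.2,0,0,0,0,0,-0.58],[0.4,0,0,0,0,0,-0.58],[0.55,0,0,0,0,0,-0.58],[0.55,0,0,0,0,0,-0.58],[0.55,0,0,0,0,0,-0.58]],
])

```text
t: 7.63
eef_pos: [639.0, 121.5, 330.6]
tcp_rot: [3.141, 0.002, -0.232]
ft_force: [-0.7, -0.6, -0.3]
opening: 0.213
grip_force: 0.0
```

Request:
arm_command([
  [[0,0,0.1,0,0,0,-0.58],[0,0,0.2,0,0,0,-0.58],[0,0,0.3,0,0,0,-0.58],[0,0,0.38,0,0,0,-0.58],[0,0,0.38,0,0,0,-0.58],[0,0,0.38,0,0,0,-0.58]],
])

```text
t: 8.13
eef_pos: [639.0, 121.7, 274.4]
tcp_rot: [3.141, 0.001, -0.231]
ft_force: [0.0, 0.5, 0.1]
opening: 0.211
grip_force: 0.0
```

Request:
arm_command([
  [[-0.05,0,0,0,0,0,-0.58],[-0.1,0,0,0,0,0,-0.58],[-0.14,0,0,0,0,0,-0.58],[-0.18,0,0,0,0,0,-0.58],[-0.22,0,0,0,0,0,-0.58],[-0.26,0,0,0,0,0,-0.58],[-0.3,0,0,0,0,0,-0.58]],
])

```text
t: 8.72
eef_pos: [595.2, 131.8, 274.8]
tcp_rot: [3.142, -0.0, -0.231]
ft_force: [0.1, -0.4, 0.6]
opening: 0.211
grip_force: 0.1
```

Run:
```python
from h import *
s=state();print(s["t"],s["eef_pos"],s["tcp_rot"],s["ft_force"],s["opening"])
p,d=read_camera("scene");cv2.imwrite("pics/s5.png",cv2.resize(p[130:330,200:500],(800,533))[:,:,::-1])
```

```text
8.7167 [595.18685539 131.79455538 274.81243526] [ 3.14154022e+00 -1.92578945e-04 -2.31368325e-01] [ 0.10611487 -0.36207989  0.57417889] 0.21117076330274812
```

View pics/s5.png

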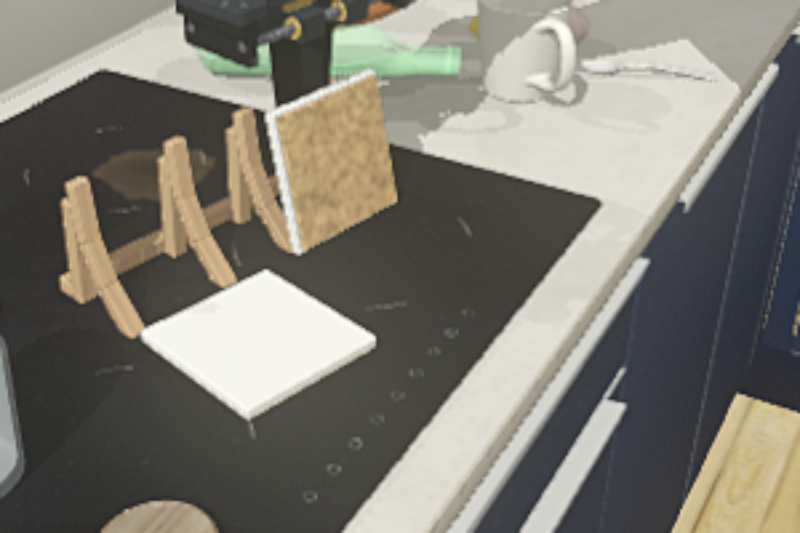

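The tile is rising with the fingers behind it, its upper edge from (275,110) to (372,75) in the crop. I pull on past upright.

Request:
arm_command([
  [[-0.04,0,0,0,0,0,-0.58],[-0.08,0,0,0,0,0,-0.58],[-0.12,0,0,0,0,0,-0.58],[-0.16,0,0,0,0,0,-0.58],[-0.2,0,0,0,0,0,-0.58],[-0.24,0,0,0,0,0,-0.58],[-0.28,0,0,0,0,0,-0.58],[-0.32,0,0,0,0,0,-0.58],[-0.36,0,0,0,0,0,-0.58],[-0.4,0,0,0,0,0,-0.58]],
])

```text
t: 9.6
eef_pos: [536.8, 145.5, 274.7]
tcp_rot: [3.142, -0.0, -0.231]
ft_force: [-0.2, 0.1, -0.4]
opening: 0.209
grip_force: 0.0
```

Request:
arm_command([
  [[-0.04,0,0,0,0,0,-0.58],[-0.08,0,0,0,0,0,-0.58],[-0.12,0,0,0,0,0,-0.58],[-0.12,0,0,0,0,0,-0.58],[-0.12,0,0,0,0,0,-0.58],[-0.12,0,0,0,0,0,-0.58],[-0.12,0,0,0,0,0,-0.58]],
])

```text
t: 10.18
eef_pos: [520.2, 149.5, 274.7]
tcp_rot: [-3.142, -0.0, -0.232]
ft_force: [-0.4, -0.3, -0.9]
opening: 0.209
grip_force: 0.0
```

Run:
```python
from h import *
s=state();print(s["t"],s["eef_pos"],s["tcp_rot"],s["ft_force"],s["opening"])
p,d=read_camera("scene");cv2.imwrite("pics/s6.png",cv2.resize(p[130:330,200:500],(800,533))[:,:,::-1])
```

```text
10.1833 [520.16564216 149.46653446 274.66923365] [-3.14157258e+00 -3.33050116e-04 -2.31551716e-01] [-0.39617708 -0.34407461 -0.86981295] 0.20891669810995855
```

View pics/s6.png

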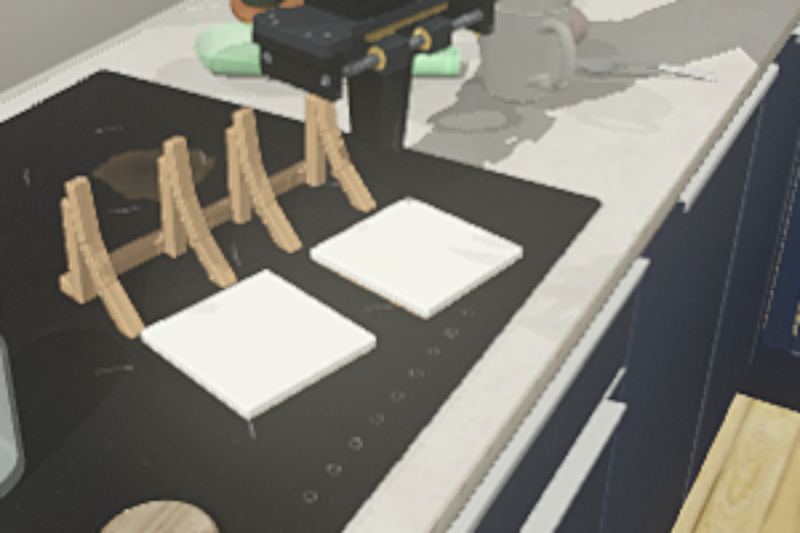

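The turned trivet lies flat, white side up, at about (415,258) in the crop. The other is unmoved at (260,340), and the hand is clear. I lift a little and hand in.

Request:
arm_command([
  [[0,0,-0.15,0,0,0,-0.58],[0,0,-0.3,0,0,0,-0.58],[0,0,-0.3,0,0,0,-0.58],[0,0,-0.3,0,0,0,-0.58],[0,0,-0.3,0,0,0,-0.58]],
])

```text
t: 10.65
eef_pos: [519.8, 149.5, 319.2]
tcp_rot: [3.141, 0.0, -0.232]
ft_force: [-0.1, 0.4, -0.1]
opening: 0.212
grip_force: 0.0
```

```bash
python3 -c "
from cell import *
print(job_done())"
```

```text
the job is handed in; nothing more can be done
None
```

The trivet was leaned against the fence at about 61°, tipped back, and now lies flat with its white side up in front of the fence; the other trivet was left untouched, and the job was handed in at about 10.7 s (no verdict was returned).

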